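# Draw the egg tray out of the contact incubator and hold it for candling

## Task

Wind the contact incubator's heating head up with its handwheel until the pointer stands at the long line of the scale, so that it clears the eggs. Then take the egg tray by its front panel and draw it straight out until the line across the tray lies over the front ends of the runners, with every egg still standing in its cup. That far out the tray would tip, so keep hold of it, level, and finish while still holding it there; leave the other things on the bench where they are.

Things in the scene. Friction and masses are not known exactly. Their poses are not given: they have to be found in the camera images.
- incubator: Contact incubator, open above, fixed to the bench: white base 310 x 320 mm, 48 mm high; origin at the middle of its underside, x from its front to its back (the tray comes out towards -x), z up. Two aluminium runners on it (tops 60 mm above the bench) with side guides carry the tray. Two columns, 118 mm to either side and 30 mm before the origin, carry the bridge with the handwheel.
- wheel_grip (a point): Black round handwheel on the bridge, diameter 60 mm, 26 mm high, upright axis. This point is on its axis half-way up it, 283 mm above the bench, 13 mm below the wheel's top, 27 mm above the bridge (62 mm wide front to back). It does not rise when turned. To be gripped across its diameter from above.
- handwheel (a joint): Angle of the handwheel, rad. Turning it counter-clockwise seen from above makes it grow and raises the head, 20 mm per full turn (2 pi). It reads 0 with the pointer at the long line; starts between -4.7 and -2.8 (head too low); stops at +1.2 (too high). It turns lightly (0.1 N m) and stays where it is left.
- pointer (a point): Tip of the small steel pointer on the heating head (one on each flank, same height) beside the white scale plate. The head is a white hood 200 x 200 mm, 48 mm high, over the tray; its top is 15 mm higher than this point, its rim 33 mm lower, and its front 25 mm behind the front ends of the runners. The rim hangs below the egg tops until wound up.
- scale_line (a point): Inner end of the long line on the scale plate (short lines every 5 mm), 157 mm above the bench; the pointer has to stand level with it (same z).
- tray: Loose egg tray: white board 340 x 160 x 8 mm on the runners, 3 mm play to the side guides; origin at the middle of its underside, -x towards its front panel. A grey egg flat 12 mm high stands on it 114 to 212 mm behind the front. With the eggs 0.5 to 0.75 kg, centre of mass about 158 mm behind its front: left alone at the mark it tips over the runner ends.
- tray_lip (a point): Middle of the tray's upright front panel, which is 8 mm thick, 160 mm wide and 36 mm high above the board; this point is half-way up it, 18 mm below its top edge, 18 mm above the board, 86 mm above the bench. It is to be pinched from above, one finger before and one behind it. At the start it stands 56 to 76 mm in front of the runner ends.
- tray_line (a point): Middle of the dark line across the tray, on the board's upper face, 222 mm behind the tray's front face (218 mm behind the middle of the front panel).
- runner_end (a point): Middle between the front ends of the two runners, at the front face of the base, taken at the height of the tray's upper face (68 mm above the bench). The tray's line has to be brought here. Its axes are those of the incubator.
- egg0_mid (a point): Hen's egg 1 of 4, 40 mm thick and 50 mm tall, 45 g, standing loose in a cup of the tray's egg flat, its top 50 mm above the board; this point is half-way up it, z along its length.
- egg1_mid (a point): Hen's egg 2 of 4, 40 mm thick and 50 mm tall, 45 g, standing loose in a cup of the tray's egg flat, its top 50 mm above the board; this point is half-way up it, z along its length.
- egg2_mid (a point): Hen's egg 3 of 4, 40 mm thick and 50 mm tall, 45 g, standing loose in a cup of the tray's egg flat, its top 50 mm above the board; this point is half-way up it, z along its length.
- egg3_mid (a point): Hen's egg 4 of 4, 40 mm thick and 50 mm tall, 45 g, standing loose in a cup of the tray's egg flat, its top 50 mm above the board; this point is half-way up it, z along its length.
- dish: Shallow glass dish, 84 mm wide, 16 mm high, on the bench in front of the incubator, under the way of the tray (it may stay there, the tray passes 44 mm above it); origin under its centre. Leave alone.
- candler: Black candling torch, 117 mm long, 32 mm high, lying on the bench; origin on the bench near its middle. Leave alone.
- hygrometer: White digital hygrometer, 28 x 75 mm, 62 mm high; origin under its centre. Leave alone.
- spray: White plastic bottle, 64 mm wide, 170 mm tall; origin under its centre. Leave alone.
- jar: Glass jar with a steel lid, 68 mm wide, 75 mm tall; origin under its centre. Leave alone.
- bowl: Steel bowl, 110 mm wide, 45 mm high; origin under its centre. Leave alone.
- scale: White weighing scale 190 x 150 mm, 37 mm high; origin under its centre. Leave alone.

How it is judged:
On the way, in this order (a step that is already met when the one before it is completed fails the run):
1. the heating head is wound up, its pointer at the long line within 2 mm, at rest, before the tray is drawn out (z of pointer in the frame of scale_line between -0.002 and 0.002 m and velocity of joint handwheel between -0.15 and 0.15 rad/s and x of tray_line in the frame of runner_end above 0.12 m), for 0.3 s.
2. the tray is drawn out with its line over the runner ends within 5 mm, level and held (x of tray_line in the frame of runner_end between -0.005 and 0.005 m and z of tray_line in the frame of runner_end between -0.005 and 0.005 m and angle between tray_line's own z axis and vertical below 0.06 rad and contact force between the fingers and tray above 2 N), for 0.2 s.
At the end, for the whole second after the job is handed in: The pointer stands within 2 mm of the long line; the tray's line lies within 5 mm of the runner ends lengthwise and in height, the tray level within 0.06 rad and at rest, with the gripper's fingers bearing on it with over 2 N; all four eggs stand in their cups (tilt under 0.35 rad) (all of step 2 and z of pointer in the frame of scale_line between -0.002 and 0.002 m and linear speed of tray below 0.01 m/s and angle between each of egg0_mid, egg1_mid, egg2_mid, egg3_mid's own z axis and vertical below 0.35 rad); the arm keeps its last pose, push and grip.
It fails at once if an egg topples or leaves its cup (angle between any of egg0_mid, egg1_mid, egg2_mid, egg3_mid's own z axis and vertical above 0.6 rad or z of any of egg0_mid, egg1_mid, egg2_mid, egg3_mid in the frame of tray above 0.045 m).
It fails at once if the tray tips (angle between tray_line's own z axis and vertical above 0.15 rad).
It fails at once if another thing on the bench is shifted by more than 3 cm (distance of any of dish, candler, hygrometer, spray, jar, bowl, scale from where it was at the start of the episode above 0.03 m).
It also fails if it takes over 64 s, if anything falls off the work surface, if the arm or the gripper's body presses on something with over 40 N, if the wrist force passes 120 N, or if a joint passes its speed limit or range.

## Robot

A 6-joint arm with a two-finger parallel gripper is mounted at the origin on the work surface. World frame = base frame: x ahead of the robot, y to its left, z up, the work surface at z = 0. Lengths are in m, angles in rad, forces in N, time in s.
With the tool pointing down it reaches from about 0.35 to 0.775 m from the base axis. Payload 7.3 kg.
Tool frame: the origin (TCP) lies at the very end of the fingers, on their centre line; the grasp point (between the pads) lies 19 mm behind it; z points along the fingers, y is the line along which they close (so a half turn about z gives the same grasp; the last joint's range is limited). The gripper opens to 92 mm and grips with 3 to 60 N. Pads are 19 mm wide; open, the fingers measure 130 mm over their backs; the gripper's body (75 mm by 190 mm) begins 47 mm behind the grasp point.
Start: joints at [-1.261, 0.342, 1.524, -0, 1.275, -0.146], TCP at [0.231, -0.471, 0.205] pointing down, gripper open.
Joint ranges: [-2.53, 2.53], [-0.77, 2.02], [0.04, 2.7], [-1, 4.14], [0.28, 2.66], [-3.11, 3.11]. Speed limits (rad/s): [2.57, 2.57, 3.14, 3.14, 3.14, 3.14].

## Interface

Orientations are given as [roll, pitch, yaw] about the fixed x, y, z axes, in that order (R = Rz(yaw) Ry(pitch) Rx(roll)).
In Python, from cell import * gives the robot as it stands.
- The arm moves only by the tool step_arm, never from a script. Its argument "commands" is a list of rows, each a list of 7 numbers: the opening, from 0 (shut) to 1 (fully open), then the shift along the world's x, y, z in cm, then the turn, a rotation vector about the world's x, y, z in rad. A call has 1 to 5 rows; each row is the pose to reach, as a shift and turn from the pose commanded when the call began; what a row does not reach only later rows make up. A row lasts 1/12 s, in which the tool goes at most 41.7 mm and 7.16 degrees, less where a joint would pass 70% of its speed; a pose out of reach is approached as far as the arm can. A call with a gripper value outside its range is refused whole. The fingers move at their own pace and stop on an object; "grip_force" is the grip in N (left out, the last holds). Time passes only in rows, so rows that repeat a pose let the fingers close. It gives the time, the measured TCP pose, the force, the opening and the grip force at its end, in the units of the state.
- observe(): the state, without advancing time (a new reading comes with each control period).
- read_camera(name): name is "side" or "top"; returns the picture (420x560x3 uint8, red, green, blue); there is no depth.
- camera_model(name): a dict with "vfov" (degrees; the focal length in pixels is half the picture's height over the tangent of half this angle, whatever the lens; pixels are square), "cx", "cy" (the principal point, pixels), "world_to_cam" (4x4, takes a point from world to camera coordinates). Camera axes: x right, y up, looking along -z (the intrinsics and any distortion apply to the point x, -y, -z); pixel columns grow to the right and rows downward; lengths in m; the calibration is good to about 2 mm. A picture is of the moment at which its call begins. camera_model takes no time and is no camera call.
- hand_in(): hands the job in; it is judged then, once.
The state is a dict: "time": time; "qpos": joint angles; "qvel": joint speeds; "joint_efforts": joint torques, N m; "tool_pos": TCP position; "tool_rot": TCP orientation; "contact_force": force on the tool from outside, world axes, zero at the start; "torque": the same for the moment, N m; "opening": finger opening in m; "grip_force": force on a finger pad.
Only numpy, scipy, OpenCV 4.12 (cv2) and the standard library are available. Lean on these libraries where they do the work, as an engineer would, in place of code of your own. Each camera call takes 0.05 s, during which the arm holds its last target. There are 200 camera calls.

## Working session

There is one attempt and no reset: what is moved stays moved. The work goes in short steps, Python scripts to look and compute and a tool call to move; the robot and the scene stay as the last step left them, time stands still between calls to the robot, and variables do not carry over. Pictures are saved under pics/ and viewed, at most 10 in all, crops included, and the job is handed in when it is done.

Besides the shell and the picture viewer there is one more tool, called as a command line: name --pt "numbers of a row" for each row, then --argument value for the rest. step_arm: Moves the arm, as the interface text tells. Its arguments: {"type":"object","properties":{"commands":{"type":"array"},"grip_force":{"type":"number"}},"required":["commands"]}

```bash
mkdir -p pics; python3 - <<'E'
from cell import *
import cv2,numpy as np
for n in("side","top"):
    im=read_camera(n);cv2.imwrite(f"pics/{n}0.png",im[:,:,::-1]);m=camera_model(n)
    W=np.array(m["world_to_cam"]);print(n,{k:v for k,v in m.items() if k!="world_to_cam"},np.linalg.inv(W).round(3).tolist())
print(observe())
E
```

```text
side {'vfov': 56.654899755124575, 'cx': 278.97503847505436, 'cy': 214.09614853391002} [[0.987, 0.112, -0.114, 0.496], [-0.159, 0.724, -0.671, -0.728], [0.008, 0.68, 0.733, 0.84], [0.0, 0.0, 0.0, 1.0]]
top {'vfov': 57.34522991712267, 'cx': 276.99906015674816, 'cy': 210.2729400106927} [[0.001, 0.997, -0.076, 0.509], [-1.0, -0.0, -0.023, -0.109], [-0.023, 0.076, 0.997, 1.251], [0.0, 0.0, 0.0, 1.0]]
{'time': 0.1, 'qpos': array([-1.26098436e+00,  3.42643748e-01,  1.52490947e+00, -1.06595299e-05,
        1.27540571e+00, -1.46023147e-01]), 'qvel': array([ 1.07204079e-03, -8.44154525e-06, -5.40014220e-03, -3.76800982e-05,
       -7.60596622e-04, -1.72261069e-04]), 'joint_efforts': array([ 1.96685636e-03, -4.32002735e+01, -2.44694835e+01,  7.18951668e-02,
        5.25789033e-02, -4.94292897e-05]), 'tool_pos': array([ 0.23099746, -0.47101662,  0.20462351]), 'tool_rot': array([-3.14023944e+00, -1.88714375e-04,  4.55838097e-01]), 'contact_force': array([-0.10937609,  0.604701  ,  0.80635623]), 'torque': array([ 0.00633371,  0.01313899, -0.02691729]), 'grip_force': 0.0, 'opening': 0.09212428370720008}
```

View pics/side0.png

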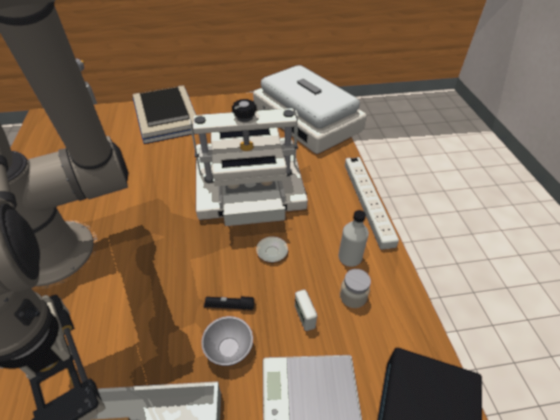

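View pics/top0.png

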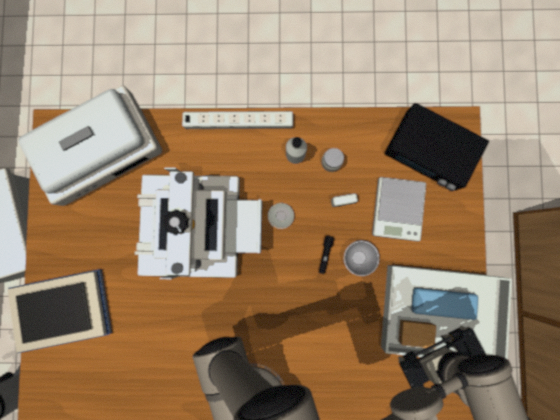

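The top view shows the incubator at about (190,225), its tray coming out to image right (world -y), the panel near (260,226) and the wheel at (178,222). The side view shows the wheel at (244,110) and the tray front at (252,212). I'll zoom in on both.

```bash
python3 - <<'E'
import cv2
a=cv2.imread("pics/top0.png")[160:290,125:305];b=cv2.imread("pics/side0.png")[90:230,180:320]
cv2.imwrite("pics/topc.png",cv2.resize(a,None,fx=4.4,fy=4.4,interpolation=cv2.INTER_CUBIC))
cv2.imwrite("pics/sidec.png",cv2.resize(b,None,fx=4.2,fy=4.2,interpolation=cv2.INTER_CUBIC))
E
cat > h.py <<'E'
from cell import *
import cv2,numpy as np
def prm(n):
    m=camera_model(n);return 210/np.tan(np.radians(m["vfov"]/2)),m["cx"],m["cy"],np.array(m["world_to_cam"])
def ray(n,u,v):
    f,cx,cy,W=prm(n);C=np.linalg.inv(W);d=C[:3,:3]@np.array([(u-cx)/f,-(v-cy)/f,-1]);return C[:3,3],d
def onz(n,u,v,z):
    o,d=ray(n,u,v);return o+d*(z-o[2])/d[2]
def proj(n,p):
    f,cx,cy,W=prm(n);c=W[:3,:3]@np.array(p)+W[:3,3];return cx+f*c[0]/-c[2],cy-f*c[1]/-c[2]
def tri(a,b):
    (o1,d1),(o2,d2)=ray("top",*a),ray("side",*b)
    s=np.linalg.lstsq(np.c_[d1,-d2],o2-o1,rcond=None)[0];p,q=o1+s[0]*d1,o2+s[1]*d2
    return (p+q)/2,np.linalg.norm(p-q)
E
```

```text
(no output)
```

View pics/topc.png

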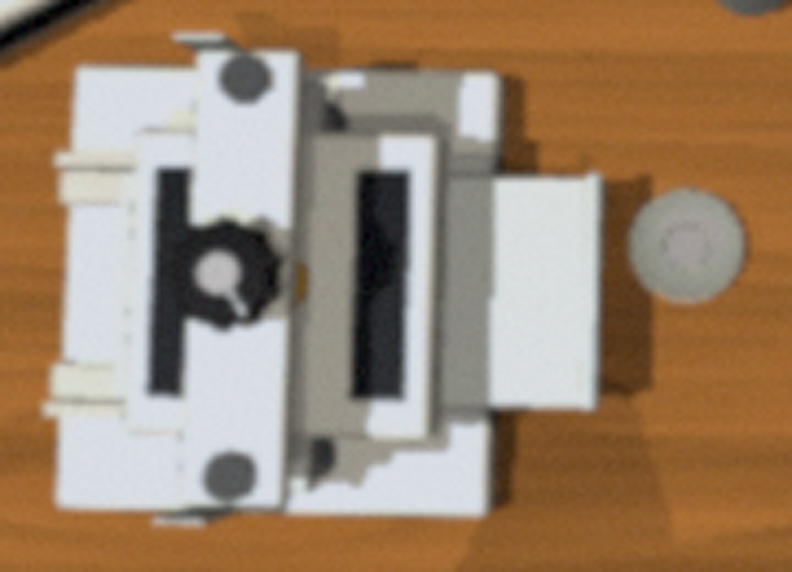

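View pics/sidec.png

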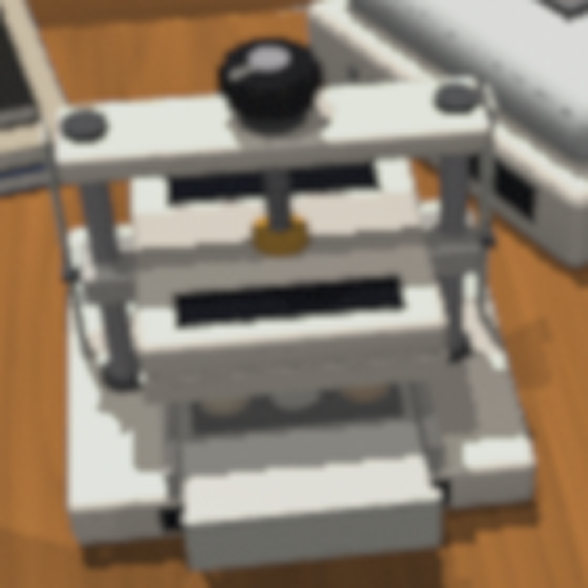

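The crops show the wheel hub at top-crop (217,272), the column caps at (246,78) and (230,474), the base front corners at (498,72) and (490,515), and the panel's top edge at (597,175) to (595,408).

```bash
python3 - <<'E'
from h import *
T=lambda x,y:(125+x/4.4-.4,160+y/4.4-.4)
S=lambda x,y:(180+x/4.2-.4,90+y/4.2-.4)
print("hub",tri(T(217,272),S(268,58)))
print("hub z.30",onz("top",*T(217,272),.30),onz("side",*S(268,58),.30))
cl=[tri(T(246,78),S(455,97)),tri(T(230,474),S(84,124))];print("caps",cl)
for z in(.256,.265,.27):print(z,[onz("top",*T(*p),z) for p in((246,78),(230,474))])
f=[onz("top",*T(*p),.048) for p in((498,72),(490,515))];print("front",f,np.linalg.norm(f[0]-f[1]), np.mean(f,0))
b=[onz("top",*T(*p),.048) for p in((76,66),(56,508))];print("back",b,np.linalg.norm(b[0]-f[0]))
p=[onz("top",*T(*p),.104) for p in((600,175),(597,408))];print("panel",p,np.linalg.norm(p[0]-p[1]),np.mean(p,0))
s=[onz("side",*S(*p),.104) for p in((184,514),(440,487))];print("panel side",s,np.mean(s,0),np.linalg.norm(s[0]-s[1]))
s=[onz("side",*S(*p),.048) for p in((72,513),(533,465))];print("front side",s,np.mean(s,0),np.linalg.norm(s[0]-s[1]))
E
```

```text
hub (array([0.55280745, 0.17184149, 0.29473488]), np.float64(0.0009463000878614914))
hub z.30 [0.55303512 0.17028289 0.3       ] [0.55179026 0.16314813 0.3       ]
caps [(array([0.67021203, 0.16751141, 0.25885793]), np.float64(0.0011004674818601541)), (array([0.43568762, 0.17217321, 0.25851025]), np.float64(0.0015383386443369276))]
0.256 [array([0.67123297, 0.16826851, 0.256     ]), array([0.43627598, 0.17288871, 0.256     ])]
0.265 [array([0.66976305, 0.16576464, 0.265     ]), array([0.43693056, 0.17034307, 0.265     ])]
0.27 [array([0.66894643, 0.16437361, 0.27      ]), array([0.43729421, 0.16892882, 0.27      ])]
front [array([0.70916523, 0.04343458, 0.048     ]), array([0.3929832 , 0.04618797, 0.048     ])] 0.31619401449676066 [0.55107422 0.04481127 0.048     ]
back [array([0.71426691, 0.3503744 , 0.048     ]), array([0.39678214, 0.3557241 , 0.048     ])] 0.3069822166921478
panel [array([ 0.62860831, -0.03417684,  0.104     ]), array([ 0.47025431, -0.03288025,  0.104     ])] 0.15835930673370657 [ 0.54943131 -0.03352855  0.104     ]
panel side [array([ 0.46983262, -0.02475321,  0.104     ]), array([ 0.62966214, -0.02586527,  0.104     ])] [ 0.54974738 -0.02530924  0.104     ] 0.15983338579139955
front side [array([0.39462719, 0.04092231, 0.048     ]), array([0.70620961, 0.03853637, 0.048     ])] [0.5504184  0.03972934 0.048     ] 0.3115915567639921
```

step_arm --pt "1 0 0 4 0 0 0" --pt "1 0.5 1 8 0 0 -0.12" --pt "1 1.5 3 11.5 0 0 -0.24" --pt "1 3 6 14 0 0 -0.36" --pt "1 4.5 9 16 0 0 -0.48"

```text
time: 0.52
tool_pos: [0.2763, -0.3809, 0.3672]
tool_rot: [3.14, -0.001, -0.032]
contact_force: [0.6, -0.5, 0.4]
opening: 0.0919
grip_force: 0.0
```

step_arm --pt "1 1.7 3.5 0 0 0 -0.12" --pt "1 3.4 7 0 0 0 -0.24" --pt "1 5.1 10.5 0 0 0 -0.36" --pt "1 6.8 14 0 0 0 -0.48" --pt "1 8.5 17.5 0 0 0 -0.6"

```text
time: 0.93
tool_pos: [0.3555, -0.2176, 0.3651]
tool_rot: [-3.142, 0.0, -0.576]
contact_force: [1.1, -0.8, 0.6]
opening: 0.0916
grip_force: 0.0
```

step_arm --pt "1 1.7 3.5 0 0 0 -0.1" --pt "1 3.4 7 0 0 0 -0.2" --pt "1 5.1 10.5 0 0 0 -0.3" --pt "1 6.8 14 0 0 0 -0.4" --pt "1 8.5 17.5 0 0 0 -0.48"

```text
time: 1.35
tool_pos: [0.4364, -0.0516, 0.3651]
tool_rot: [3.141, -0.0, -1.051]
contact_force: [1.5, -0.8, 1.0]
opening: 0.0919
grip_force: 0.0
```

step_arm --pt "1 2.1 4 0 0 0 0" --pt "1 4.2 8 0 0 0 0" --pt "1 6.3 12 0 0 0 0" --pt "1 8.4 16 0 0 0 0" --pt "1 10.7 20 0 0 0 0"

```text
time: 1.77
tool_pos: [0.5343, 0.133, 0.3649]
tool_rot: [3.141, 0.0, -1.045]
contact_force: [0.5, -0.7, -0.6]
opening: 0.0916
grip_force: 0.0
```

step_arm --pt "1 0 0 -1 0 0 0" --pt "1 0 0 -3 0 0 0" --pt "1 0 0 -3 0 0 0" --pt "1 0 0 -3 0 0 0"

```text
time: 2.1
tool_pos: [0.5335, 0.1307, 0.3343]
tool_rot: [3.139, 0.001, -1.045]
contact_force: [0.1, 0.4, 0.1]
opening: 0.0916
grip_force: 0.0
```

```bash
python3 - <<'E'
from h import *
o=observe();print(o["tool_pos"],o["tool_rot"],o["qpos"],o["torque"])
a=read_camera("top")[160:290,125:305,::-1];b=read_camera("side")[60:200,150:340,::-1]
cv2.imwrite("pics/w1.png",np.vstack([cv2.resize(a,(400,289),interpolation=2),cv2.resize(b,(400,295),interpolation=2)]))
E
```

```text
[0.53352101 0.13074885 0.33431131] [ 3.13856892e+00  1.27426358e-03 -1.04539576e+00] [ 1.00847660e-01  3.29263249e-01  1.19296735e+00 -8.44971256e-05
  1.62264224e+00  2.71703358e+00] [0.12914737 0.02017688 0.02753895]
```

View pics/w1.png

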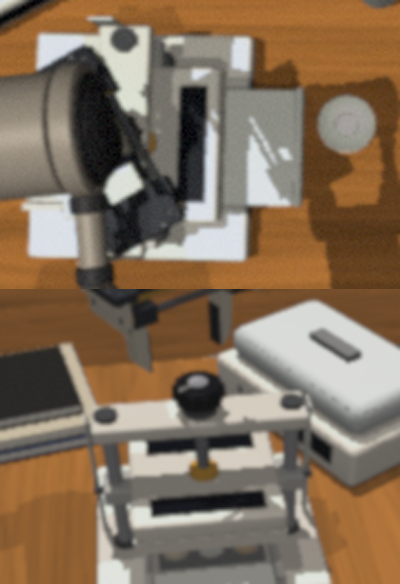

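The side crop shows the open gripper still short of the wheel and above it, because the last move was clipped. I'll close the gap and then go down.

step_arm --pt "1 1 2 0 0 0 -0.05" --pt "1 1.95 3.95 0 0 0 -0.12" --pt "1 1.95 3.95 0 0 0 -0.12" --pt "1 1.95 3.95 0 0 0 -0.12"

```text
time: 2.53
tool_pos: [0.5539, 0.1703, 0.336]
tool_rot: [-3.141, -0.0, -1.164]
contact_force: [0.1, -0.4, 0.6]
opening: 0.0919
grip_force: 0.0
```

step_arm --pt "1 0 0 -2.5 0 0 0" --pt "1 0 0 -5 0 0 0" --pt "1 0 0 -6.6 0 0 0" --pt "1 0 0 -6.6 0 0 0" --pt "1 0 0 -6.6 0 0 0"

```text
time: 2.95
tool_pos: [0.5534, 0.1693, 0.2699]
tool_rot: [3.141, -0.0, -1.166]
contact_force: [-0.2, -0.9, 0.1]
opening: 0.0919
grip_force: 0.0
```

step_arm --pt "0.5 0 0 0 0 0 0" --pt "0.5 0 0 0 0 0 0" --pt "0.5 0 0 0 0 0 0" --pt "0.5 0 0 0 0 0 0" --pt "0.5 0 0 0 0 0 0" --grip_force 12

```text
time: 3.37
tool_pos: [0.5538, 0.1703, 0.2698]
tool_rot: [-3.141, -0.0, -1.165]
contact_force: [-0.1, 0.0, 0.3]
opening: 0.0629
grip_force: 0.0
```

```bash
python3 - <<'E'
from h import *
o=observe();print({k:np.round(v,4) for k,v in o.items()})
b=read_camera("side")[60:200,150:340,::-1]
cv2.imwrite("pics/w2.png",cv2.resize(b,(570,420),interpolation=2))
E
```

```text
{'time': np.float64(3.3667), 'qpos': array([0.1661, 0.4056, 1.2503, 0.    , 1.4848, 2.9023]), 'qvel': array([ 0.0005,  0.0045,  0.0053,  0.0005, -0.001 ,  0.    ]), 'joint_efforts': array([-3.93000e-02, -4.83985e+01, -2.63754e+01, -7.33000e-02,
       -5.48000e-02, -2.30000e-03]), 'tool_pos': array([0.5538, 0.1703, 0.2698]), 'tool_rot': array([-3.1407e+00, -2.0000e-04, -1.1654e+00]), 'contact_force': array([-0.1198,  0.04  ,  0.2971]), 'torque': array([0.1116, 0.0233, 0.0622]), 'grip_force': np.float64(0.0), 'opening': np.float64(0.0629)}
```

View pics/w2.png

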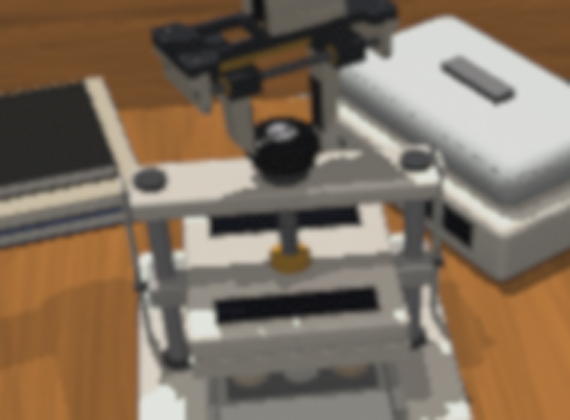

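The fingers now straddle the wheel. I'll close them fully on it.

step_arm --pt "0.4 0 0 0 0 0 0" --pt "0.4 0 0 0 0 0 0" --pt "0.4 0 0 0 0 0 0" --pt "0.4 0 0 0 0 0 0" --grip_force 12

```text
time: 3.75
tool_pos: [0.5526, 0.1698, 0.2696]
tool_rot: [3.139, -0.0, -1.165]
contact_force: [-4.1, -2.5, 4.1]
opening: 0.0593
grip_force: 12.0
```

step_arm --pt "0.4 0 0 0 0 0 0.1" --pt "0.4 0 0 0 0 0 0.2" --pt "0.4 0 0 0 0 0 0.3" --pt "0.4 0 0 0 0 0 0.4" --pt "0.4 0 0 0 0 0 0.5"

```text
time: 4.17
tool_pos: [0.5532, 0.1701, 0.2696]
tool_rot: [3.141, 0.0, -0.661]
contact_force: [-2.0, -0.5, 2.3]
opening: 0.0592
grip_force: 12.0
```

```bash
python3 -c "
from h import *
o=observe();print({k:np.round(o[k],3) for k in ('tool_pos','tool_rot','torque','contact_force','grip_force','opening','qvel')})"
```

```text
{'tool_pos': array([0.553, 0.17 , 0.27 ]), 'tool_rot': array([ 3.141,  0.   , -0.661]), 'torque': array([-0.126,  0.609, -0.12 ]), 'contact_force': array([-1.95 , -0.508,  2.341]), 'grip_force': np.float64(11.997), 'opening': np.float64(0.059), 'qvel': array([ 0.000e+00,  0.000e+00, -1.000e-03, -0.000e+00, -4.000e-03,
       -1.191e+00])}
```

step_arm --pt "0.4 0 0 0 0 0 0.12" --pt "0.4 0 0 0 0 0 0.24" --pt "0.4 0 0 0 0 0 0.36" --pt "0.4 0 0 0 0 0 0.48" --pt "0.4 0 0 0 0 0 0.6"

```text
time: 4.58
tool_pos: [0.5534, 0.1708, 0.2697]
tool_rot: [-3.141, -0.0, -0.059]
contact_force: [-2.4, 2.2, 2.5]
opening: 0.0592
grip_force: 12.0
```

step_arm --pt "0.4 0 0 0 0 0 0.12" --pt "0.4 0 0 0 0 0 0.24" --pt "0.4 0 0 0 0 0 0.36" --pt "0.4 0 0 0 0 0 0.48" --pt "0.4 0 0 0 0 0 0.6"

```text
time: 5.0
tool_pos: [0.5533, 0.1715, 0.2696]
tool_rot: [-3.14, -0.001, 0.541]
contact_force: [-3.3, 4.0, 0.9]
opening: 0.0592
grip_force: 12.0
```

step_arm --pt "0.4 0 0 0 0 0 0.12" --pt "0.4 0 0 0 0 0 0.24" --pt "0.4 0 0 0 0 0 0.36" --pt "0.4 0 0 0 0 0 0.48" --pt "0.4 0 0 0 0 0 0.6"

```text
time: 5.42
tool_pos: [0.5528, 0.172, 0.2696]
tool_rot: [-3.14, -0.002, 1.141]
contact_force: [-4.2, 4.5, 2.8]
opening: 0.0595
grip_force: 12.0
```

step_arm --pt "0.4 0 0 0 0 0 0.12" --pt "0.4 0 0 0 0 0 0.24" --pt "0.4 0 0 0 0 0 0.36" --pt "0.4 0 0 0 0 0 0.48" --pt "0.4 0 0 0 0 0 0.6"

```text
time: 5.83
tool_pos: [0.552, 0.1721, 0.2696]
tool_rot: [-3.14, -0.003, 1.742]
contact_force: [-7.0, 5.9, 3.7]
opening: 0.0595
grip_force: 12.0
```

step_arm --pt "0.4 0 0 0 0 0 0.12" --pt "0.4 0 0 0 0 0 0.24" --pt "0.4 0 0 0 0 0 0.36" --pt "0.4 0 0 0 0 0 0.48" --pt "0.4 0 0 0 0 0 0.6"

```text
time: 6.25
tool_pos: [0.5514, 0.1718, 0.2696]
tool_rot: [-3.14, -0.004, 2.342]
contact_force: [-9.9, 3.9, 4.4]
opening: 0.0591
grip_force: 12.0
```

```bash
python3 -c "
from h import *
o=observe();print({k:np.round(o[k],3) for k in ('time','tool_pos','tool_rot','torque','contact_force','grip_force','opening','qpos')})
b=read_camera('side')[90:230,180:320,::-1]
cv2.imwrite('pics/w3.png',cv2.resize(b,None,fx=4.2,fy=4.2,interpolation=2))"
```

```text
{'time': np.float64(6.25), 'tool_pos': array([0.551, 0.172, 0.27 ]), 'tool_rot': array([-3.14 , -0.004,  2.342]), 'torque': array([ 0.778,  1.367, -0.169]), 'contact_force': array([-9.869,  3.882,  4.433]), 'grip_force': np.float64(11.995), 'opening': np.float64(0.059), 'qpos': array([ 0.168,  0.405,  1.252,  0.003,  1.488, -0.603])}
```

View pics/w3.png

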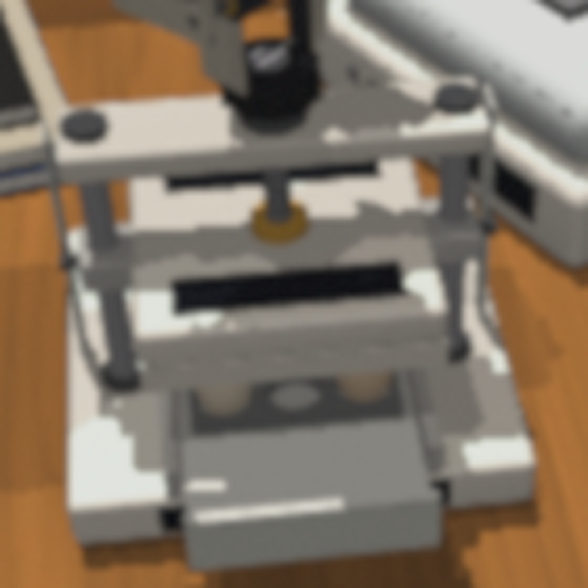

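The head has risen clear of the eggs, and the wheel is turning with the gripper without slipping. I'll feel for the upper stop (+1.2) and use it as an absolute reference.

step_arm --pt "0.4 0 0 0 0 0 0.12" --pt "0.4 0 0 0 0 0 0.24" --pt "0.4 0 0 0 0 0 0.36" --pt "0.4 0 0 0 0 0 0.45"

```text
time: 6.63
tool_pos: [0.5511, 0.1714, 0.2696]
tool_rot: [-3.141, -0.005, 2.791]
contact_force: [-10.7, 2.8, 5.0]
opening: 0.0592
grip_force: 12.0
```

```bash
cat > o.py <<'E'
from h import *
o=observe();print({k:np.round(o[k],3).tolist() for k in ('time','tool_pos','tool_rot','torque','contact_force','grip_force','opening')},o['qpos'][5].round(3),o['joint_efforts'][5].round(3))
E
python3 o.py
```

```text
{'time': 6.633, 'tool_pos': [0.551, 0.171, 0.27], 'tool_rot': [-3.141, -0.005, 2.791], 'torque': [0.559, 1.613, -0.152], 'contact_force': [-10.738, 2.757, 5.003], 'grip_force': 11.998, 'opening': 0.059} -1.054 0.883
```

step_arm --pt "0.4 0 0 0 0 0 0.07" --pt "0.4 0 0 0 0 0 0.14" --pt "0.4 0 0 0 0 0 0.2"

```text
time: 6.88
tool_pos: [0.551, 0.1712, 0.2696]
tool_rot: [3.141, -0.005, 2.989]
contact_force: [-10.7, 1.4, 5.9]
opening: 0.0596
grip_force: 12.0
```

```bash
python3 o.py
```

```text
{'time': 6.883, 'tool_pos': [0.551, 0.171, 0.27], 'tool_rot': [3.141, -0.005, 2.989], 'torque': [0.42, 1.682, -0.115], 'contact_force': [-10.734, 1.389, 5.893], 'grip_force': 12.0, 'opening': 0.06} -1.251 0.674
```

step_arm --pt "0.4 0 0 0 0 0 0.07" --pt "0.4 0 0 0 0 0 0.14" --pt "0.4 0 0 0 0 0 0.2"

```text
time: 7.13
tool_pos: [0.551, 0.1709, 0.2696]
tool_rot: [3.141, -0.005, -3.095]
contact_force: [-9.7, 0.0, 5.3]
opening: 0.0593
grip_force: 12.0
```

```bash
python3 o.py
```

```text
{'time': 7.133, 'tool_pos': [0.551, 0.171, 0.27], 'tool_rot': [3.141, -0.005, -3.095], 'torque': [0.331, 1.687, -0.158], 'contact_force': [-9.729, 0.006, 5.343], 'grip_force': 12.0, 'opening': 0.059} -1.451 0.681
```

step_arm --pt "0.4 0 0 0 0 0 0.07" --pt "0.4 0 0 0 0 0 0.14" --pt "0.4 0 0 0 0 0 0.2"

```text
time: 7.38
tool_pos: [0.551, 0.1707, 0.2696]
tool_rot: [3.14, -0.005, -2.895]
contact_force: [-9.9, 0.1, 5.5]
opening: 0.0592
grip_force: 12.0
```

```bash
python3 o.py
```

```text
{'time': 7.383, 'tool_pos': [0.551, 0.171, 0.27], 'tool_rot': [3.14, -0.005, -2.895], 'torque': [0.164, 1.722, -0.152], 'contact_force': [-9.924, 0.091, 5.493], 'grip_force': 12.0, 'opening': 0.059} -1.651 0.683
```

step_arm --pt "0.4 -0.1 0 0 0 0 0.07" --pt "0.4 -0.1 0 0 0 0 0.14" --pt "0.4 -0.1 0 0 0 0 0.2"

```text
time: 7.63
tool_pos: [0.5511, 0.1705, 0.2696]
tool_rot: [3.14, -0.003, -2.695]
contact_force: [-5.8, 0.0, 3.3]
opening: 0.0595
grip_force: 12.0
```

```bash
python3 o.py
```

```text
{'time': 7.633, 'tool_pos': [0.551, 0.17, 0.27], 'tool_rot': [3.14, -0.003, -2.695], 'torque': [0.09, 1.005, -0.119], 'contact_force': [-5.795, 0.03, 3.322], 'grip_force': 12.0, 'opening': 0.059} -1.851 0.683
```

step_arm --pt "0.4 0 0 0 0 0 0.07" --pt "0.4 0 0 0 0 0 0.14" --pt "0.4 0 0 0 0 0 0.2"

```text
time: 7.88
tool_pos: [0.5512, 0.1703, 0.2696]
tool_rot: [3.14, -0.002, -2.495]
contact_force: [-6.3, -2.0, 4.3]
opening: 0.0591
grip_force: 12.0
```

```bash
python3 o.py
```

```text
{'time': 7.883, 'tool_pos': [0.551, 0.17, 0.27], 'tool_rot': [3.14, -0.002, -2.495], 'torque': [0.012, 0.958, -0.15], 'contact_force': [-6.301, -1.95, 4.312], 'grip_force': 12.0, 'opening': 0.059} -2.051 0.683
```

step_arm --pt "0.4 0 0 0 0 0 0.07" --pt "0.4 0 0 0 0 0 0.14" --pt "0.4 0 0 0 0 0 0.2"

```text
time: 8.13
tool_pos: [0.5514, 0.1701, 0.2696]
tool_rot: [3.14, -0.002, -2.295]
contact_force: [-5.6, -2.1, 3.6]
opening: 0.0589
grip_force: 12.0
```

```bash
python3 o.py
```

```text
{'time': 8.133, 'tool_pos': [0.551, 0.17, 0.27], 'tool_rot': [3.14, -0.002, -2.295], 'torque': [-0.135, 0.956, -0.099], 'contact_force': [-5.601, -2.133, 3.56], 'grip_force': 12.0, 'opening': 0.059} -2.251 0.683
```

step_arm --pt "0.4 0 0 0 0 0 0.07" --pt "0.4 0 0 0 0 0 0.14" --pt "0.4 0 0 0 0 0 0.2"

```text
time: 8.38
tool_pos: [0.5518, 0.1703, 0.2696]
tool_rot: [3.14, -0.0, -2.096]
contact_force: [-2.3, 3.9, 2.6]
opening: 0.0594
grip_force: 12.0
```

```bash
python3 o.py
```

```text
{'time': 8.383, 'tool_pos': [0.552, 0.17, 0.27], 'tool_rot': [3.14, -0.0, -2.096], 'torque': [0.979, 0.235, -0.519], 'contact_force': [-2.317, 3.888, 2.625], 'grip_force': 11.999, 'opening': 0.059} -2.45 0.265
```

The torque jumped from 0.1 to 0.52 N m, so the stop is reached. One small extra turn will confirm it.

step_arm --pt "0.4 0 0 0 0 0 0.03" --pt "0.4 0 0 0 0 0 0.06"

```text
time: 8.55
tool_pos: [0.5523, 0.1713, 0.2696]
tool_rot: [3.14, 0.002, -2.037]
contact_force: [-2.3, 1.6, 1.1]
opening: 0.0595
grip_force: 12.0
```

```bash
python3 o.py
```

```text
{'time': 8.55, 'tool_pos': [0.552, 0.171, 0.27], 'tool_rot': [3.14, 0.002, -2.037], 'torque': [0.518, 0.365, -0.555], 'contact_force': [-2.28, 1.619, 1.054], 'grip_force': 12.0, 'opening': 0.059} -2.508 -0.116
```

The grip slips at about 0.55 N m, so the wheel is at +1.2. I'll turn back 1.2.

step_arm --pt "0.4 0 0 0 0 0 -0.12" --pt "0.4 0 0 0 0 0 -0.24" --pt "0.4 0 0 0 0 0 -0.36" --pt "0.4 0 0 0 0 0 -0.48" --pt "0.4 0 0 0 0 0 -0.6"

```text
time: 8.97
tool_pos: [0.5525, 0.1711, 0.2696]
tool_rot: [3.14, 0.001, -2.644]
contact_force: [-0.9, 2.5, 2.2]
opening: 0.0592
grip_force: 12.0
```

step_arm --pt "0.4 0 0 0 0 0 -0.12" --pt "0.4 0 0 0 0 0 -0.24" --pt "0.4 0 0 0 0 0 -0.36" --pt "0.4 0 0 0 0 0 -0.48" --pt "0.4 0 0 0 0 0 -0.6"

```text
time: 9.38
tool_pos: [0.5525, 0.1709, 0.2696]
tool_rot: [3.14, 0.0, 3.039]
contact_force: [-1.1, 1.5, 1.6]
opening: 0.0589
grip_force: 12.0
```

step_arm --pt "0.4 0 0 0 0 0 -0.02" --pt "0.4 0 0 0 0 0 -0.02" --pt "0.4 0 0 0 0 0 -0.02"

```text
time: 9.63
tool_pos: [0.5526, 0.1709, 0.2695]
tool_rot: [3.14, 0.0, 3.028]
contact_force: [-1.9, 3.1, 3.2]
opening: 0.0594
grip_force: 12.0
```

```bash
python3 o.py
```

```text
{'time': 9.633, 'tool_pos': [0.553, 0.171, 0.27], 'tool_rot': [3.14, 0.0, 3.028], 'torque': [0.737, 0.146, -0.135], 'contact_force': [-1.923, 3.145, 3.217], 'grip_force': 12.001, 'opening': 0.059} -1.29 -0.035
```

step_arm --pt "0.9 0 0 0 0 0 0" --pt "0.9 0 0 0 0 0 0" --pt "0.9 0 0 0 0 0 0" --pt "0.9 0 0 0 0 0 0" --pt "0.9 0 0 0 0 0 0"

```text
time: 10.05
tool_pos: [0.5527, 0.17, 0.2691]
tool_rot: [-3.141, -0.0, 3.025]
contact_force: [-0.3, 0.2, -0.4]
opening: 0.0819
grip_force: 0.0
```

step_arm --pt "1 0 0 2 0 0 0" --pt "1 0 0 5 0 0 0" --pt "1 0 0 8 0 0 0" --pt "1 0 -2.5 10 0 0 0.12" --pt "1 0 -6 10 0 0 0.24"

```text
time: 10.47
tool_pos: [0.5538, 0.1117, 0.374]
tool_rot: [3.142, 0.009, -3.009]
contact_force: [1.1, -0.2, 0.2]
opening: 0.092
grip_force: 0.0
```

```bash
python3 o.py; python3 - <<'E'
from h import *
a=read_camera("top");b=read_camera("side")
cv2.imwrite("pics/top1.png",a[:,:,::-1]);cv2.imwrite("pics/side1.png",b[:,:,::-1])
o=np.zeros((600,800,3),np.uint8)
o[:,:450]=cv2.resize(b[110:230,190:280,::-1],(450,600),interpolation=2)
o[:,450:800]=cv2.resize(a[165:285,205:275,::-1],(350,600),interpolation=2)
cv2.imwrite("pics/c1.png",o)
E
```

```text
{'time': 10.467, 'tool_pos': [0.554, 0.112, 0.374], 'tool_rot': [3.142, 0.009, -3.009], 'torque': [0.119, -0.198, 0.021], 'contact_force': [1.119, -0.231, 0.209], 'grip_force': 0.0, 'opening': 0.092} -1.64 3.565
```

View pics/c1.png

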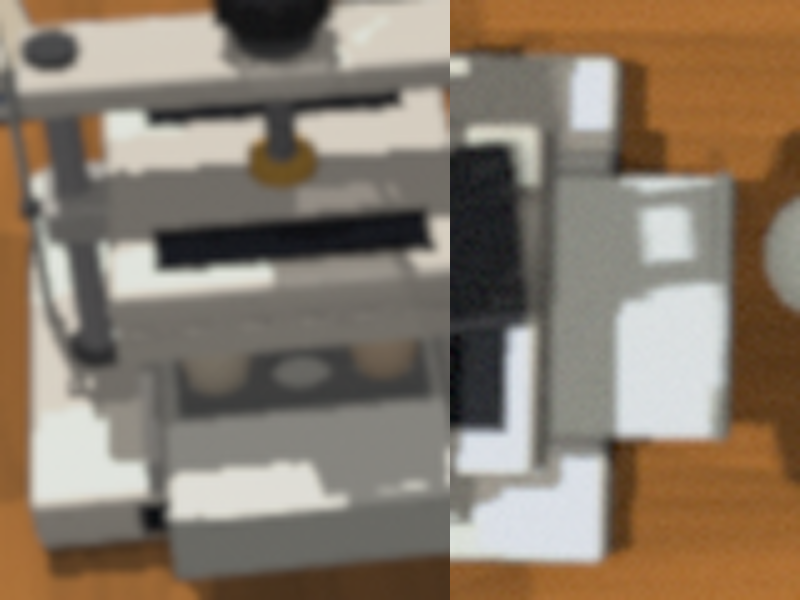

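The hood now stands higher and the eggs are visible under it. The panel's top edge is at about x=730 in the right part. Next I'll measure the hood's rise with sub-pixel edges.

```bash
python3 - <<'E'
from h import *
g0=cv2.cvtColor(cv2.imread("pics/side0.png"),6).astype(float);g1=cv2.cvtColor(cv2.imread("pics/side1.png"),6).astype(float)
for z in(.159,.172):print(proj("side",(.55,.085,z)))
def sl(g,u):
    c=g[145:180,u]; d=c<75; i=np.where(d)[0]; t,b=i[0],i[-1]
    f=lambda i,j:i+(75-c[i])/(c[j]-c[i])*(j-i)
    return 145+f(t,t-1),145+f(b,b+1)
for u in(226,232,240,252,260,268):print(u,np.round(sl(g0,u),2),np.round(sl(g1,u),2))
# top view: panel front edge column by row (wood=saturated vs white/grey)
a=cv2.cvtColor(cv2.imread("pics/top1.png"),cv2.COLOR_BGR2HSV)[:,:,1].astype(float)
def edge(s,r0,r1,c0,c1):
    p=s[r0:r1,c0:c1].mean(0); h=(p.min()+p.max())/2; i=np.argmax(p>h); return c0+i-1+(h-p[i-1])/(p[i]-p[i-1])
for r in(206,222,238):
    u=edge(a,r,r+8,240,270);print("panel",r,u,onz("top",u,r+4,.104))
for r in(180,272):
    u=edge(a,r,r+4,225,245);print("base",r,u,onz("top",u,r+2,.048))
E
```

```text
(np.float64(248.6778905548436), np.float64(165.39371179328057))
(np.float64(248.4389445105687), np.float64(161.6377414911135))
226 [159.26 166.35] [155.11 162.54]
232 [158.81 165.77] [154.42 161.94]
240 [158.07 165.18] [153.84 161.5 ]
252 [157.1  164.07] [153.1  161.07]
260 [156.57 163.47] [152.4  160.38]
268 [155.76 162.76] [151.52 159.8 ]
panel 206 261.52261306532665 [ 0.59656312 -0.03600451  0.104     ]
panel 222 261.39694656488547 [ 0.54857251 -0.03584555  0.104     ]
panel 238 260.99546279491835 [ 0.50088175 -0.03486432  0.104     ]
base 180 239.19063545150502 [0.68984374 0.03878127 0.048     ]
base 272 236.61879432624113 [0.40113915 0.04422196 0.048     ]
```

The hood's rise is about 13.3 mm, against about 13 mm expected from the turns, so the head is at the line. The panel front is at y≈-0.031 and x≈0.55. The gripper body would come very close to the hood if centred on the panel, so I'll hook the panel with the rear finger first, draw the tray a little, then centre and pinch.

step_arm --pt "1 0 -4 0 0 0 -0.06" --pt "1 0 -8 0 0 0 -0.13" --pt "1 -0.3 -12 0 0 0 -0.13" --pt "1 -0.3 -16 -2 0 0 -0.13" --pt "1 -0.3 -17 -5 0 0 -0.13"

```text
time: 10.98
tool_pos: [0.5506, -0.0644, 0.3212]
tool_rot: [-3.138, 0.006, 3.129]
contact_force: [1.3, -0.6, -0.5]
opening: 0.0921
grip_force: 0.0
```

step_arm --pt "1 0 0 -4 0 0 0" --pt "1 0 0 -8 0 0 0" --pt "1 0 0 -12 0 0 0" --pt "1 0 0 -14 0 0 0" --pt "1 0 0 -14 0 0 0"

```text
time: 11.4
tool_pos: [0.5464, -0.0588, 0.1739]
tool_rot: [3.139, -0.01, 3.133]
contact_force: [-0.5, 0.2, 0.7]
opening: 0.0917
grip_force: 0.0
```

```bash
python3 o.py
```

```text
{'time': 11.4, 'tool_pos': [0.546, -0.059, 0.174], 'tool_rot': [3.139, -0.01, 3.133], 'torque': [0.081, -0.155, 0.054], 'contact_force': [-0.545, 0.227, 0.659], 'grip_force': 0.0, 'opening': 0.092} -1.809 -0.006
```

step_arm --pt "1 0.3 0 -2 0 0 0" --pt "1 0.3 0 -4 0 0 0" --pt "1 0.3 0 -5 0 0 0" --pt "1 0.3 0 -5 0 0 0" --pt "1 0.3 0 -5 0 0 0"

```text
time: 11.82
tool_pos: [0.5531, -0.0597, 0.1302]
tool_rot: [-3.141, 0.001, 3.134]
contact_force: [-0.4, -0.2, 0.5]
opening: 0.0914
grip_force: 0.0
```

```bash
python3 o.py;python3 - <<'E'
from h import *
b=read_camera("side");a=read_camera("top")
o=np.zeros((560,800,3),np.uint8)
o[:,:480]=cv2.resize(b[120:260,190:310,::-1],(480,560),interpolation=2)
o[:,480:]=cv2.resize(a[155:295,215:295,::-1],(320,560),interpolation=2)
cv2.imwrite("pics/c2.png",o)
E
```

```text
{'time': 11.817, 'tool_pos': [0.553, -0.06, 0.13], 'tool_rot': [-3.141, 0.001, 3.134], 'torque': [0.158, -0.129, -0.028], 'contact_force': [-0.39, -0.163, 0.489], 'grip_force': 0.0, 'opening': 0.091} -1.809 0.009
```

View pics/c2.png

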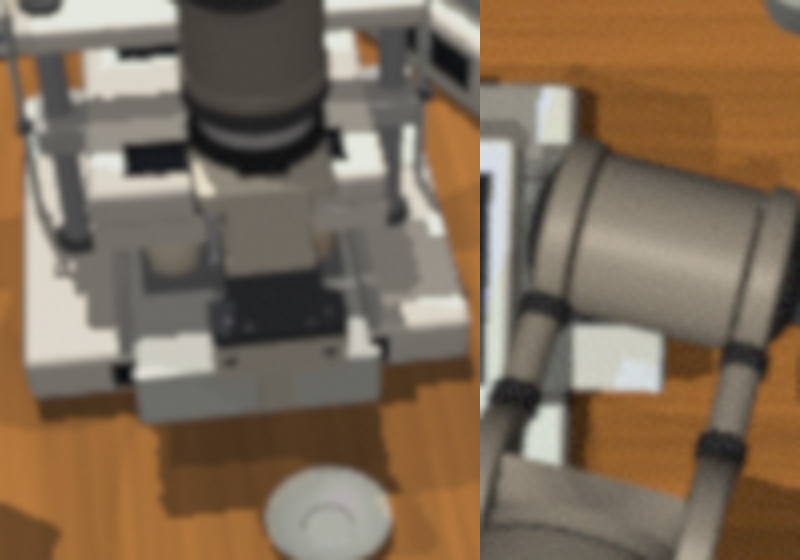

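The side view shows the front finger ahead of the panel and centred on it, with the body clear of the hood. I'll go down and then draw gently.

step_arm --pt "1 -0.3 0 -2 0 0 0" --pt "1 -0.3 0 -4 0 0 0" --pt "1 -0.3 0 -5.6 0 0 0" --pt "1 -0.3 0 -5.6 0 0 0" --pt "1 -0.3 0 -5.6 0 0 0"

```text
time: 12.33
tool_pos: [0.5499, -0.0598, 0.074]
tool_rot: [-3.142, 0.0, 3.134]
contact_force: [1.1, 0.0, 0.2]
opening: 0.0915
grip_force: 0.0
```

step_arm --pt "1 0 -0.2 0 0 0 0" --pt "1 0 -0.5 0 0 0 0" --pt "1 0 -0.8 0 0 0 0" --pt "1 0 -1.1 0 0 0 0" --pt "1 0 -1.4 0 0 0 0"

```text
time: 12.75
tool_pos: [0.5501, -0.0733, 0.0741]
tool_rot: [3.14, 0.001, 3.134]
contact_force: [0.2, 7.3, 3.5]
opening: 0.0914
grip_force: 3.2
```

step_arm --pt "1 0 -0.3 0 0 0 0" --pt "1 0 -0.6 0 0 0 0" --pt "1 0 -0.9 0 0 0 0" --pt "1 0 -1.2 0 0 0 0" --pt "1 0 -1.5 0 0 0 0"

```text
time: 13.17
tool_pos: [0.5496, -0.0887, 0.0734]
tool_rot: [3.141, 0.0, 3.134]
contact_force: [0.1, 4.3, 2.7]
opening: 0.0919
grip_force: 2.3
```

```bash
python3 o.py
```

```text
{'time': 13.167, 'tool_pos': [0.55, -0.089, 0.073], 'tool_rot': [3.141, 0.0, 3.134], 'torque': [1.074, -0.109, -0.012], 'contact_force': [0.142, 4.301, 2.745], 'grip_force': 2.308, 'opening': 0.092} -1.862 0.052
```

step_arm --pt "1 0 -0.3 0 0 0 0" --pt "1 0 -0.6 0 0 0 0" --pt "1 0 -0.8 0 0 0 0" --pt "1 0 -0.9 0 0 0 0" --pt "1 0 -0.9 0 0 0 0"

```text
time: 13.58
tool_pos: [0.5495, -0.0982, 0.0732]
tool_rot: [-3.141, -0.0, 3.134]
contact_force: [0.6, 2.3, 2.1]
opening: 0.0916
grip_force: 1.4
```

step_arm --pt "1 0 1 0 0 0 0" --pt "1 0 2.5 0 0 0 0" --pt "1 0 4.2 0 0 0 0" --pt "1 0 4.2 0 0 0 0" --pt "1 0 4.2 0 0 0 0"

```text
time: 14.0
tool_pos: [0.5496, -0.0553, 0.0732]
tool_rot: [-3.141, 0.0, 3.137]
contact_force: [-0.1, 0.2, -0.2]
opening: 0.092
grip_force: 0.0
```

step_arm --pt "0.5 0 0 0 0 0 0" --pt "0.4 0 0 0 0 0 0" --pt "0.3 0 0 0 0 0 0" --pt "0.2 0 0 0 0 0 0" --pt "0.15 0 0 0 0 0 0" --grip_force 30

```text
time: 14.42
tool_pos: [0.5496, -0.0562, 0.0732]
tool_rot: [-3.142, 0.0, 3.134]
contact_force: [-0.6, -0.7, 0.2]
opening: 0.0629
grip_force: 0.0
```

step_arm --pt "0.15 0 0 0 0 0 0" --pt "0.15 0 0 0 0 0 0" --pt "0.12 0 0 0 0 0 0" --pt "0.12 0 0 0 0 0 0" --pt "0.12 0 0 0 0 0 0"

```text
time: 14.83
tool_pos: [0.5496, -0.0557, 0.0733]
tool_rot: [3.141, 0.0, 3.134]
contact_force: [0.6, 0.3, -0.2]
opening: 0.0301
grip_force: 0.0
```

```bash
python3 o.py
```

```text
{'time': 14.833, 'tool_pos': [0.55, -0.056, 0.073], 'tool_rot': [3.141, 0.0, 3.134], 'torque': [0.158, -0.117, -0.049], 'contact_force': [0.615, 0.349, -0.206], 'grip_force': 0.0, 'opening': 0.03} -1.804 -0.0
```

Now I'll close onto the 8 mm panel gently, then firm up.

step_arm --pt "0.1 0 0 0 0 0 0" --pt "0.1 0 0 0 0 0 0" --pt "0.1 0 0 0 0 0 0" --pt "0.05 0 0 0 0 0 0" --pt "0 0 0 0 0 0 0" --grip_force 15

```text
time: 15.25
tool_pos: [0.5496, -0.0558, 0.0733]
tool_rot: [3.142, 0.0, 3.134]
contact_force: [-0.8, -0.5, -0.6]
opening: 0.0078
grip_force: 15.0
```

step_arm --pt "0 0 0 0 0 0 0" --pt "0 0 0 0 0 0 0" --pt "0 0 0 0 0 0 0" --grip_force 50

```text
time: 15.5
tool_pos: [0.5496, -0.0558, 0.0733]
tool_rot: [3.142, 0.0, 3.134]
contact_force: [-0.4, -0.4, -0.6]
opening: 0.0077
grip_force: 50.0
```

```bash
python3 o.py
```

```text
{'time': 15.5, 'tool_pos': [0.55, -0.056, 0.073], 'tool_rot': [3.142, 0.0, 3.134], 'torque': [0.104, -0.155, -0.061], 'contact_force': [-0.366, -0.361, -0.614], 'grip_force': 49.997, 'opening': 0.008} -1.804 -0.085
```

step_arm --pt "0 0 -0.2 0 0 0 0" --pt "0 -0.01 -0.6 0 0 0 0" --pt "0 -0.01 -1.2 0 0 0 0" --pt "0 -0.02 -1.8 0 0 0 0" --pt "0 -0.03 -2.4 0 0 0 0"

```text
time: 15.92
tool_pos: [0.5492, -0.0803, 0.0732]
tool_rot: [3.141, -0.0, 3.134]
contact_force: [0.1, 3.0, -0.6]
opening: 0.0074
grip_force: 50.0
```

step_arm --pt "0 -0.01 -0.6 0 0 0 0" --pt "0 -0.01 -1.2 0 0 0 0" --pt "0 -0.02 -1.8 0 0 0 0" --pt "0 -0.02 -2.4 0 0 0 0" --pt "0 -0.03 -3 0 0 0 0"

```text
time: 16.33
tool_pos: [0.5489, -0.1105, 0.0731]
tool_rot: [3.141, -0.0, 3.134]
contact_force: [-0.3, 3.9, -0.8]
opening: 0.0075
grip_force: 50.0
```

step_arm --pt "0 -0.01 -0.6 0 0 0 0" --pt "0 -0.01 -1.2 0 0 0 0" --pt "0 -0.02 -1.8 0 0 0 0" --pt "0 -0.02 -2.4 0 0 0 0" --pt "0 -0.03 -3 0 0 0 0"

```text
time: 16.75
tool_pos: [0.5486, -0.1404, 0.0732]
tool_rot: [3.142, -0.0, 3.134]
contact_force: [0.3, 2.9, -0.5]
opening: 0.0073
grip_force: 50.0
```

step_arm --pt "0 -0.01 -0.6 0 0 0 0" --pt "0 -0.01 -1.2 0 0 0 0" --pt "0 -0.02 -1.8 0 0 0 0" --pt "0 -0.02 -2.3 0 0 0 0" --pt "0 -0.03 -2.5 0 0 0 0"

```text
time: 17.17
tool_pos: [0.5484, -0.1657, 0.0732]
tool_rot: [-3.141, -0.0, 3.134]
contact_force: [-0.5, 2.9, -2.3]
opening: 0.0071
grip_force: 50.0
```

step_arm --pt "0 0 0 0 0 0 0" --pt "0 0 0 0 0 0 0" --pt "0 0 0 0 0 0 0"

```text
time: 17.42
tool_pos: [0.5485, -0.1652, 0.0733]
tool_rot: [-3.141, 0.0, 3.134]
contact_force: [0.2, -1.9, -2.9]
opening: 0.007
grip_force: 50.0
```

```bash
python3 o.py;python3 - <<'E'
from h import *
b=read_camera("side");a=read_camera("top")
cv2.imwrite("pics/top2.png",a[:,:,::-1]);cv2.imwrite("pics/side2.png",b[:,:,::-1])
o=np.zeros((600,800,3),np.uint8)
o[:,:500]=cv2.resize(b[160:280,190:290,::-1],(500,600),interpolation=2)
o[:,500:]=cv2.resize(a[165:285,220:280,::-1],(300,600),interpolation=2)
cv2.imwrite("pics/c3.png",o)
E
```

```text
{'time': 17.417, 'tool_pos': [0.548, -0.165, 0.073], 'tool_rot': [-3.141, 0.0, 3.134], 'torque': [-0.197, -0.062, -0.014], 'contact_force': [0.152, -1.934, -2.885], 'grip_force': 49.995, 'opening': 0.007} -1.989 -0.01
```

View pics/c3.png

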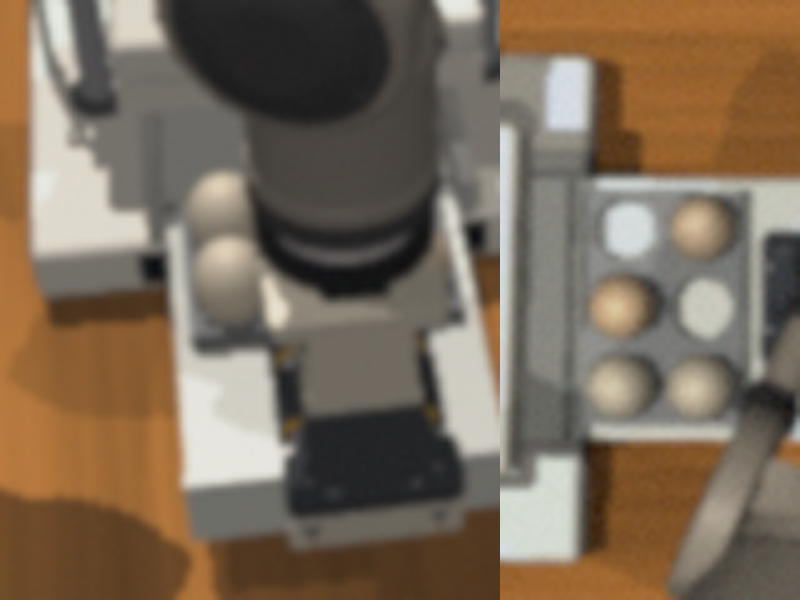

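The picture shows all eggs standing in their cups, the tray level in the gripper, and the dark line at composite x≈572, just behind the base front (~590). I'll measure the line numerically against the front edge. From the wheel-axis grip (y=0.171) the runner ends are at y=0.171-0.125=0.046.

```bash
python3 - <<'E'
from h import *
im=cv2.imread("pics/top2.png");g=cv2.cvtColor(im,6).astype(float);s=cv2.cvtColor(im,40)[:,:,1].astype(float)
for r in(205,220,232,245):
    p=g[r:r+6,222:262].mean(0);print(r,p.round().astype(int).tolist())
for r in(182,262,270):
    print("base",r,g[r:r+4,228:246].mean(0).round().astype(int).tolist(),s[r:r+4,228:246].mean(0).round().astype(int).tolist())
for u in(233,234,235,236,237,238,239):print(u,onz("top",u,225,.068)[1].round(4),onz("top",u,225,.08)[1].round(4),onz("top",u,225,.048)[1].round(4),onz("top",u,225,0)[1].round(4))
E
```

```text
205 [163, 112, 89, 97, 116, 130, 132, 132, 132, 132, 128, 110, 103, 114, 116, 122, 128, 123, 131, 161, 186, 198, 204, 207, 207, 206, 202, 191, 170, 148, 139, 134, 135, 145, 156, 164, 170, 171, 165, 152]
220 [143, 99, 87, 97, 118, 132, 133, 134, 134, 134, 128, 110, 110, 121, 119, 120, 132, 139, 145, 150, 154, 153, 146, 136, 125, 111, 94, 80, 73, 80, 92, 106, 110, 112, 132, 156, 175, 182, 186, 184]
232 [126, 92, 91, 113, 130, 134, 134, 135, 134, 135, 124, 108, 110, 130, 140, 142, 141, 139, 136, 133, 130, 125, 118, 113, 108, 103, 103, 106, 112, 117, 120, 123, 122, 121, 120, 118, 119, 120, 121, 122]
245 [98, 79, 87, 97, 102, 101, 103, 102, 101, 100, 90, 78, 85, 96, 109, 121, 134, 145, 152, 156, 156, 153, 148, 143, 135, 127, 121, 120, 124, 131, 134, 136, 138, 145, 151, 153, 155, 154, 149, 143]
base 182 [154, 187, 212, 217, 218, 218, 218, 217, 204, 171, 118, 80, 68, 64, 64, 72, 92, 108] [13, 8, 16, 16, 16, 16, 14, 13, 2, 19, 34, 81, 153, 182, 183, 179, 179, 176]
base 262 [216, 215, 215, 215, 216, 210, 191, 144, 94, 62, 52, 46, 46, 58, 74, 86, 88, 89] [12, 14, 14, 12, 13, 13, 12, 20, 28, 74, 138, 177, 197, 180, 176, 179, 178, 178]
base 270 [216, 216, 216, 216, 216, 210, 186, 136, 87, 58, 47, 46, 54, 72, 87, 89, 88, 90] [10, 12, 11, 12, 12, 13, 15, 22, 38, 93, 164, 185, 175, 180, 175, 180, 178, 178]
233 0.0543 0.0527 0.0571 0.0637
234 0.0512 0.0496 0.0539 0.0604
235 0.0481 0.0465 0.0508 0.0571
236 0.045 0.0435 0.0476 0.0538
237 0.0419 0.0404 0.0445 0.0506
238 0.0388 0.0373 0.0413 0.0473
239 0.0357 0.0343 0.0382 0.044
```

The line is at y≈0.053, which agrees with the grip-derived 0.0528. The front edge is at 0.046–0.047, so I need to move 6.5 mm further.

step_arm --pt "0 0 -0.15 0 0 0 0" --pt "0 0 -0.35 0 0 0 0" --pt "0 -0.01 -0.55 0 0 0 0" --pt "0 -0.01 -0.65 0 0 0 0" --pt "0 -0.01 -0.65 0 0 0 0"

```text
time: 17.93
tool_pos: [0.5483, -0.1713, 0.0732]
tool_rot: [3.141, -0.0, 3.134]
contact_force: [-0.3, 2.0, -2.0]
opening: 0.0072
grip_force: 50.0
```

step_arm --pt "0 0 0 0 0 0 0" --pt "0 0 0 0 0 0 0" --pt "0 0 0 0 0 0 0" --pt "0 0 0 0 0 0 0" --pt "0 0 0 0 0 0 0"

```text
time: 18.35
tool_pos: [0.5483, -0.1713, 0.0733]
tool_rot: [-3.142, -0.0, 3.134]
contact_force: [-0.7, 0.7, -2.5]
opening: 0.0075
grip_force: 50.0
```

```bash
python3 o.py; python3 - <<'E'
from h import *
im=read_camera("top")[:,:,::-1].copy();g=cv2.cvtColor(im,6).astype(float)
for r in(205,220,232,245):
    p=g[r:r+6,228:242].mean(0);print(r,p.round().astype(int).tolist())
for r in(182,266):print("base",r,g[r:r+4,232:242].mean(0).round().astype(int).tolist())
E
```

```text
{'time': 18.35, 'tool_pos': [0.548, -0.171, 0.073], 'tool_rot': [-3.142, -0.0, 3.134], 'torque': [0.243, -0.097, 0.002], 'contact_force': [-0.727, 0.71, -2.531], 'grip_force': 49.995, 'opening': 0.008} -2.0 -0.01
205 [133, 132, 132, 133, 132, 134, 129, 111, 103, 118, 127, 132, 132, 125]
220 [134, 134, 135, 134, 133, 133, 127, 110, 110, 128, 135, 134, 135, 137]
232 [134, 134, 134, 135, 134, 133, 128, 110, 112, 131, 142, 143, 141, 138]
245 [102, 103, 102, 101, 103, 100, 91, 79, 87, 106, 123, 134, 140, 144]
base 182 [218, 218, 218, 217, 206, 171, 120, 80, 66, 66]
base 266 [216, 212, 188, 138, 91, 58, 48, 46, 54, 72]
```

The line is now at y≈0.0466, against the runner ends at 0.046–0.047. The tray is held, level and at rest, so I'll hand in.

```bash
python3 -c "
from cell import *
print(hand_in())"
```

```text
the job is handed in; nothing more can be done
None
```

I handed the job in with the head wound up to the long line. The tray's line is over the runner ends within about 1 mm by measurement, and the gripper still holds the tray level. All four eggs stood in their cups in the last picture, 7 mm before the end of the draw. The hand-in returned no verdict.

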